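Dock the weld nest and set its clamp dial

TASK

Fit the ear-loop press's weld nest for the next run: slide the handled aluminium plate across the bench, keeping it flat on the bench top and never lifting it, into the corner of the dock until it sits flush against both steel fences. Then turn the dock's clamp dial clockwise until its white-lined pointer is at the raised index mark, and let go. Leave the other things on the bench where they are.

Things in the scene. Friction and masses are not known exactly. Their poses are not given: they have to be found in the camera images.
- nest: Weld nest, loose, 0.35 to 0.7 kg: aluminium plate 120 (its x) x 90 (its y) x 10 mm, a pin 8 mm thick and 6 mm high near each corner, a black bridge handle on top. Origin: centre of the underside, z up. Starts on the bench to the right (-y) of the dock, turned at most 0.8 rad from its heading. May be seated either way round.
- nest_handle (a point): Middle of the nest's handle bar, 45 mm above the bench, straight above the nest's origin. Bar along the nest's x: 70 long, 14 wide (y), from 38 to 52 mm above the bench, on two 14 mm wide posts at its ends, open between.
- dock: Dock, fixed; place and heading vary. Origin: on the bench where the seated nest's centre lies (axes then parallel). Seat marked by a dark steel sheet (no step), open on its -x and -y sides. Two steel fences 12 mm high, 14 thick, form an L: back fence with inner face at x +60 mm (y -47 to +59), side fence with inner face at y +45 mm (x -60 to +74). Dial housing beyond the side fence.
- dial (a joint): Clamp dial on the dock, turning about the vertical. Value in rad grows clockwise seen from above; 0: its pointer points along dock +y; 1.571: pointer at the index mark, along dock +x. Stops at 0 and 2.6. Stays where it is left (about 0.05 N m of friction). Starts between 0.1 and 1.0.
- dial_grip (a point): On the dial's axis (dock x 0, y +118 mm), 34 mm above the bench; its y axis points to the pointer's end. Grip: upright black bar along that y, 14 mm wide, 51 long (25 behind the axis to 26 ahead), 21 to 45 mm above the bench, white line on the pointer half of its top, on a disc of radius 26. Grey housing under it 112 (dock x) x 104 (dock y) x 14 mm high.
- dial_pointer (a point): Pointer end of the dial bar, 30 mm from the axis, 34 mm above the bench.
- index_mark (a point): Raised black index mark on the dial's white scale, a bar 15 x 5 mm, 4 mm high, 43.5 mm from the dial's axis towards dock +x. The other marks are thin flat ticks.
- can: Bystander: brass-coloured drinks can, 53 mm across, 90 mm high, standing. Origin: centre of underside.
- horn: Bystander: spare stepped steel weld horn, 48 mm across, 95 mm high, standing. Origin: centre of underside. May change places with the can.
- oil: Bystander: white oil bottle, 56 mm across, 150 mm high, standing. Origin: centre of underside.
- tape: Bystander: roll of brown tape, 100 mm across, 24 mm high, lying flat. Origin: centre of underside.
- driver: Bystander: screwdriver lying on the bench. Origin: underside, handle to its -x.
- spanner: Bystander: spanner 160 mm long lying on the bench. Origin: underside, handle to its -x.
There are look-alikes about, which are no part of the job. What is shaped like the nest but red is not meant.

How it is judged:
On the way, in this order (a step that is already met when the one before it is completed fails the run):
1. the nest sits flat and flush against both fences of the dock (x of nest in the frame of dock between -0.005 and 0.004 m and y of nest in the frame of dock between -0.005 and 0.004 m and angle between the x axis of nest and the x axis of dock, either way round below 0.07 rad and height (world z) of nest below 0.004 m and angle between nest's own z axis and vertical below 0.04 rad), for 0.2 s.
2. the dial's pointer is at the index mark (value of joint dial between 1.431 and 1.711 rad), for 0.2 s.
At the end, for the whole second after the job is handed in: The nest lies flat and at rest in the dock, within 5 mm of both fences and within 4 degrees (0.07 rad) of square, and the dial's pointer is within 8 degrees (0.14 rad) of the index mark (all of step 1 and all of step 2 and linear speed of nest below 0.01 m/s); the robot touches nothing.
It fails at once if the nest was lifted: its centre more than 12 mm off the bench, or tipped more than 0.2 rad (height (world z) of nest above 0.012 m or angle between nest's own z axis and vertical above 0.2 rad).
It fails at once if another thing on the bench was moved more than 30 mm or knocked over (distance of any of can, horn, oil, tape, driver, spanner from where it was at the start of the episode above 0.03 m or angle between any of can, horn, oil's own z axis and vertical above 0.5 rad).
It also fails if it takes over 54 s, if anything falls off the work surface, if the arm or the gripper's body presses on something with over 40 N, if the wrist force passes 120 N, or if a joint passes its speed limit or range.

ROBOT

A 7-joint arm with a two-finger parallel gripper is mounted at the origin on the work surface. World frame = base frame: x ahead of the robot, y to its left, z up, the work surface at z = 0. Lengths are in m, angles in rad, forces in N, time in s.
With the tool pointing down it reaches from about 0.35 to 0.9 m from the base axis. Payload 7.2 kg.
Tool frame: the origin (TCP) lies on the centre line of the jaws, within the pads' length; the fingertips stand 14 mm ahead of it and the grasp point (between the pads) lies 5 mm behind it; z points along the fingers, y is the line along which they close (so a half turn about z gives the same grasp; the last joint's range is limited). The gripper opens to 85 mm and grips with 20 to 120 N. Pads are 22 mm wide; open, the fingers measure 114 mm over their backs; the gripper's body (76 mm by 85 mm) begins 54 mm behind the grasp point. The pads swing forward as they close: fully open they stand 13 mm farther back than shut.
Start: joints at [-1.178, 0.411, -0.013, 1.596, 0.006, 1.134, -0.082], TCP at [0.278, 0.56, 0.245] pointing down, gripper open.
Joint ranges: [-2.95, 2.95], [-0.29, 1.99], [-1.47, 1.44], [0.14, 2.54], [-1.03, 4.17], [0.13, 1.85], [-2.86, 2.86]. Speed limits (rad/s): [2.39, 2.39, 3.01, 3.01, 3.14, 3.14, 3.14].

INTERFACE

Orientations are given as a 3x3 rotation matrix whose columns are the frame's x, y, z axes.
In Python, from workcell import arm gives the robot as it stands.
- The arm moves only by the shell command python3 -m creep 'ROWS' [FORCE]. ROWS is JSON, a list of rows, each an object with "fingers": the closure, from 0 (fully open) to 1 (shut); "offset": the shift along the tool's x, y, z in mm, a list of three; "turn": the turn about the tool's z in rad. In form: [{"fingers": fingers, "offset": [dx, dy, dz], "turn": turn}, ...]. A call has exactly 10 rows; each row is the pose to reach, as a shift and turn from the pose commanded when the call began, along the tool's axes at that moment; what a row does not reach only later rows make up. A row lasts 1/12 s, in which the tool goes at most 41.7 mm and 7.16 degrees, less where a joint would pass 70% of its speed; a pose out of reach is approached as far as the arm can. A call with a gripper value outside its range is refused whole. The fingers move at their own pace and stop on an object; FORCE is the grip in N (left out, the last holds). Time passes only in rows, so rows that repeat a pose let the fingers close, or fill a call up. It gives the time, the measured TCP pose, the force, the opening and the grip force at its end, in the units of the state.
- arm.state(): the state, without advancing time (a new reading comes with each control period).
- arm.snapshot(name): name is "scene" or "top" or "wrist"; returns the picture (420x560x3 uint8, red, green, blue); there is no depth.
- arm.camera_params(name): a dict with "fx", "fy", "cx", "cy" (pixels), "T" (4x4, takes a point from camera to world coordinates); the wrist camera has in their place "tool_from_camera" (4x4, takes a point from camera to tool coordinates, whose origin is the TCP and whose axes are the flange's). Camera axes: x right, y up, looking along -z (the intrinsics and any distortion apply to the point x, -y, -z); pixel columns grow to the right and rows downward; lengths in m; the calibration is good to about 2 mm. A picture is of the moment at which its call begins: read the wrist's pose just before it. camera_params takes no time and is no camera call.
- arm.sign_off(): hands the job in; it is judged then, once.
Trained networks look in the newest picture that a camera, given by its name, has taken for a name from the list of things; names that differ only in an ending like _2 or _b are one class to them, and where a whole thing is asked for, a point or a joint stands for the part that bears it (a point fixed in the world has none). Each returns a list of dicts, best first, with "p" (0 to 1); they miss things now and then, are a little off and sometimes report something else, mostly with a low value. They report only what shows in the picture. A call takes as long as a camera call. They do not tell look-alikes from the thing itself.
- arm.search_frame(camera, query): "centre" ([x, y, z] in m, in world coordinates, good to about 4 mm: the middle of the surface that is visible of it).
- arm.trace(camera, query): "region" (420x560 bool, what is visible of it).
- arm.spot_point(camera, query): "centre" ([x, y, z] in m, in world coordinates, good to about 4 mm: a listed point, or the origin of a listed thing).
The state is a dict: "time": time; "qpos": joint angles; "qd": joint speeds; "tau": joint torques, N m; "position": TCP position; "orientation": TCP orientation; "force": force on the tool from outside, world axes, zero at the start; "torque": the same for the moment, N m; "width": finger opening in m; "grip_force": force on a finger pad.
Only numpy, scipy, OpenCV 4.12 (cv2) and the standard library are available. Lean on these libraries where they do the work, as an engineer would, in place of code of your own. Each camera call takes 0.05 s, during which the arm holds its last target. There are 200 camera calls.

## Working session

There is one attempt and no reset: what is moved stays moved. The work goes in short steps, Python scripts to look and compute and a shell command to move; the robot and the scene stay as the last step left them, time stands still between calls to the robot, and variables do not carry over. Pictures are saved under pics/ and viewed, at most 13 in all, crops included, and the job is handed in when it is done.

```bash
mkdir -p pics; ls
python3 - <<'E'
from workcell import arm
import cv2,numpy as np
for n in ["top","scene"]:
    im=arm.snapshot(n); cv2.imwrite(f"pics/{n}0.png",im[:,:,::-1])
    for q in ["nest_handle","nest","dock","dial_grip","dial_pointer","index_mark","can","horn","oil","tape","driver","spanner"]:
        print(n,q,[(np.round(d["centre"],3).tolist(),round(d["p"],2)) for d in arm.spot_point(n,q)][:3])
s=arm.state();print(s["time"],s["position"],s["orientation"])
p=arm.camera_params("top");print(p)
E
```

```text
pics
top nest_handle [([0.664, -0.427, 0.045], 0.86), ([0.297, -0.362, 0.0], 0.67)]
top nest [([0.516, -0.28, 0.002], 0.83), ([0.662, -0.426, 0.001], 0.67)]
top dock [([0.597, 0.111, 0.001], 0.62)]
top dial_grip [([0.62, 0.228, 0.032], 0.56), ([0.646, 0.243, 0.031], 0.43)]
top dial_pointer [([0.645, 0.244, 0.034], 0.82)]
top index_mark [([0.662, 0.224, 0.019], 0.89)]
top can [([0.489, 0.407, 0.002], 0.83)]
top horn [([0.4, 0.025, -0.0], 0.47)]
top oil [([0.507, -0.442, 0.001], 0.79)]
top tape [([0.79, -0.227, 0.003], 0.88), ([0.598, 0.113, -0.003], 0.43)]
top driver [([0.798, 0.078, 0.002], 0.88)]
top spanner [([0.296, -0.359, 0.001], 0.62)]
scene nest_handle [([0.518, -0.283, 0.044], 0.93), ([0.66, -0.429, 0.05], 0.55)]
scene nest [([0.515, -0.283, 0.003], 0.9), ([0.664, -0.427, -0.002], 0.68)]
scene dock [([0.596, 0.112, -0.001], 0.91)]
scene dial_grip [([0.616, 0.234, 0.033], 0.5)]
scene dial_pointer [([0.789, -0.221, 0.002], 0.74), ([0.646, 0.242, 0.036], 0.67)]
scene index_mark [([0.503, -0.443, 0.001], 0.74), ([0.661, 0.219, 0.018], 0.66), ([0.618, 0.23, 0.036], 0.38)]
scene can [([0.486, 0.406, 0.003], 0.67)]
scene horn [([0.398, 0.029, -0.002], 0.81)]
scene oil [([0.505, -0.444, -0.002], 0.61)]
scene tape [([0.79, -0.219, 0.004], 0.58)]
scene driver [([0.798, 0.082, -0.001], 0.9)]
scene spanner [([0.3, -0.36, -0.001], 0.8)]
1.3 [0.27793101 0.55981397 0.24532302] [[-8.95689568e-01  4.44679882e-01  2.38883360e-05]
 [ 4.44679882e-01  8.95689566e-01  6.66210937e-05]
 [ 8.22852682e-06  7.02944811e-05 -9.99999997e-01]]
{'fx': 447.2171333402466, 'fy': 447.2171333402466, 'cx': 276.6005424379725, 'cy': 212.81624339400537, 'T': array([[-0.0133475 ,  0.99173392, -0.12761532,  0.40668759],
       [-0.99989379, -0.01398523, -0.00410256, -0.01651486],
       [-0.00585338,  0.127547  ,  0.99181526,  1.25829876],
       [ 0.        ,  0.        ,  0.        ,  1.        ]])}
```

View pics/top0.png

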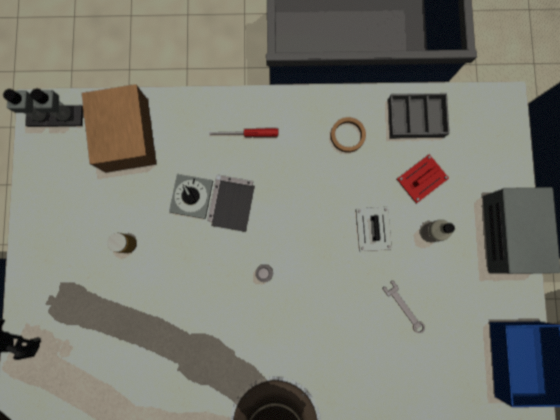

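View pics/scene0.png

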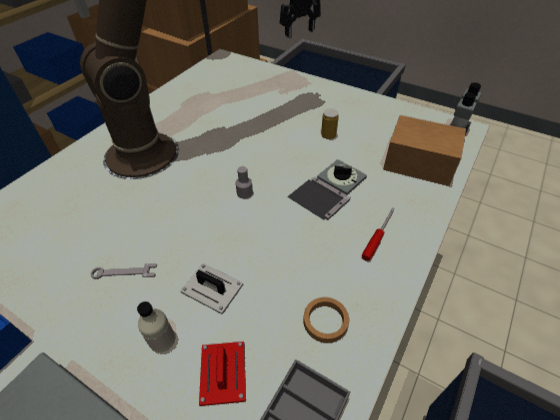

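The nest candidates are the silver plate at top-picture (374,229) / scene (212,287), and the red plate at (423,179) / (222,373). The silver one fits, because red is excluded. The dock's dark sheet is at (233,203) with the dial at (190,195). The can is at (122,243), the horn at (264,272), the driver at (245,132) and the tape at (348,134). I'll rectify the picture to measure angles and confirm with a crop.

```bash
cat > h.py <<'E'
import numpy as np,cv2
from workcell import arm
def proj(p,P):  # camera params, Nx3 world -> px
    T=np.linalg.inv(p["T"]);c=(T[:3,:3]@np.asarray(P,float).T).T+T[:3,3]
    return np.c_[p["cx"]+p["fx"]*c[:,0]/-c[:,2],p["cy"]-p["fy"]*c[:,1]/-c[:,2]]
def wristp(s):
    p=arm.camera_params("wrist").copy();W=np.eye(4);W[:3,:3]=s["orientation"];W[:3,3]=s["position"]
    p["T"]=W@p["tool_from_camera"];return p
def rect(im,p,x0,x1,y0,y1,z,k): # up = +x, left=+y ; k px per m
    w,h=int((y1-y0)*k),int((x1-x0)*k)
    src=proj(p,[[x1,y1,z],[x1,y0,z],[x0,y0,z],[x0,y1,z]]).astype(np.float32)
    H=cv2.getPerspectiveTransform(src,np.float32([[0,0],[w,0],[w,h],[0,h]]))
    return cv2.warpPerspective(im,H,(w,h),flags=cv2.INTER_CUBIC),H
E
python3 - <<'E'
from h import *
im=arm.snapshot("top");p=arm.camera_params("top")
a,_=rect(im,p,.4,.72,-.5,-.2,.01,1300)
b,_=rect(im,p,.5,.75,.03,.31,.012,1300)
print(a.shape,b.shape)
o=np.zeros((416,760,3),np.uint8);o[:a.shape[0],:a.shape[1]]=a;o[:b.shape[0],a.shape[1]+5:a.shape[1]+5+b.shape[1]]=b[:, :760-a.shape[1]-5]
cv2.imwrite("pics/c1.png",o[:,:,::-1])
from math import *
for n,z in [("nest",.01),("nest_handle",.052),("dial_grip",.03)]:
    for d in arm.trace("top",n)[:3]:
        m=d["region"].astype(np.uint8)*255
        r,_=rect(m,p,.3,.9,-.6,.4,z,2000)
        c=max(cv2.findContours((r>127).astype(np.uint8),0,2)[0],key=cv2.contourArea)
        (u,v),(w,h),ang=cv2.minAreaRect(c)
        print(n,d["p"],"xy",.9-v/2000,.4-u/2000,w/2,h/2,ang)
E
```

```text
(415, 390, 3) (325, 364, 3)
nest 0.6 xy 0.5183793334960938 -0.2806818237304687 124.43042755126953 93.70296478271484 87.47388458251953
nest 0.6 xy 0.6614519958496095 -0.42586230468749997 96.15968322753906 127.94293975830078 54.09027862548828
nest_handle 0.92 xy 0.6536510925292969 -0.4126492309570312 89.86168670654297 121.88232421875 54.090274810791016
nest_handle 0.77 xy 0.5161443176269531 -0.2730562133789062 119.07940673828125 94.6069107055664 89.49296569824219
nest_handle 0.17 xy 0.6048947753906251 0.16630932617187502 219.1446533203125 146.6411895751953 12.308016777038574
dial_grip 0.49 xy 0.61975 0.2305 50.5 50.0 90.0
```

View pics/c1.png

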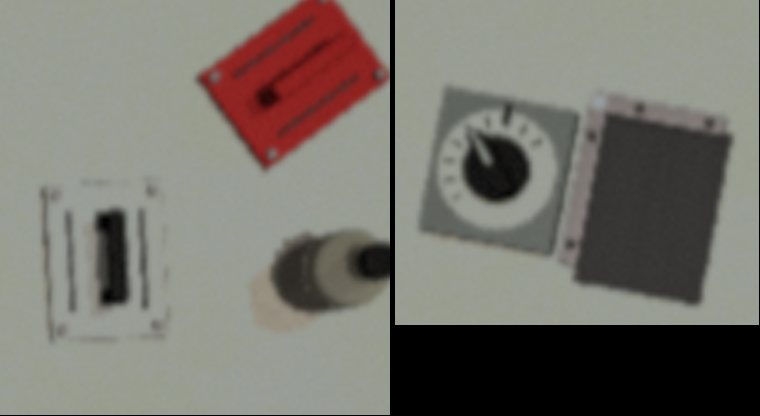

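The crop confirms the meant nest: the silver plate at (105,258), long side along world x (heading about +0.045). The red one at (295,80) is the look-alike. The dock heading is about -0.17, and the dial pointer is at about 0.8 rad. I'll set out for a spot above the nest.

```bash
cat >> h.py <<'E'
def go(x,y,z,yaw): # offsets mm in tool axes, turn (yaw = world heading of tool x)
    s=arm.state();R=np.array(s["orientation"]);d=R.T@(np.array([x,y,z])-s["position"])*1000
    a=np.arctan2(R[1,0],R[0,0]);t=-((yaw-a+np.pi)%(2*np.pi)-np.pi)
    print("t",s["time"],"pos",np.round(s["position"],4),"yaw",round(a,3),"-> offset",np.round(d,1),"turn",round(t,3),"F",np.round(s["force"],1),"q7",round(s["qpos"][6],2))
E
python3 -m creep '[{"fingers":0,"offset":[-29,-32,0],"turn":-0.1},{"fingers":0,"offset":[-57,-63,0],"turn":-0.2},{"fingers":0,"offset":[-85,-94,0],"turn":-0.3},{"fingers":0,"offset":[-113,-124,0],"turn":-0.4},{"fingers":0,"offset":[-141,-155,0],"turn":-0.5},{"fingers":0,"offset":[-169,-186,0],"turn":-0.5},{"fingers":0,"offset":[-197,-217,0],"turn":-0.5},{"fingers":0,"offset":[-225,-248,0],"turn":-0.5},{"fingers":0,"offset":[-253,-279,0],"turn":-0.5},{"fingers":0,"offset":[-281,-309,0],"turn":-0.5}]'
python3 -c "
from h import *
go(.517,-.281,.245,np.pi+.045)"
```

```text
time: 2.33
position: [0.392, 0.157, 0.2457]
orientation: [[-0.999, -0.039, 0.001], [-0.039, 0.999, 0.001], [-0.001, 0.001, -1.0]]
force: [1.4, -0.8, -0.2]
width: 0.0853
grip_force: 0.0
t 2.3333 pos [0.392  0.157  0.2457] yaw -3.102 -> offset [-1.077e+02 -4.426e+02  4.000e-01] turn -0.006 F [ 1.4 -0.8 -0.2] q7 1.12
```

```bash
python3 -m creep '[{"fingers":0,"offset":[-10,-40,4],"turn":0},{"fingers":0,"offset":[-20,-80,8],"turn":0},{"fingers":0,"offset":[-30,-120,12],"turn":0},{"fingers":0,"offset":[-40,-160,16],"turn":0},{"fingers":0,"offset":[-50,-200,20],"turn":0},{"fingers":0,"offset":[-60,-240,24],"turn":0},{"fingers":0,"offset":[-70,-280,28],"turn":0},{"fingers":0,"offset":[-80,-320,32],"turn":0},{"fingers":0,"offset":[-90,-360,36],"turn":0},{"fingers":0,"offset":[-100,-400,40],"turn":0}]'
python3 - <<'E'
from h import *
go(.517,-.281,.205,np.pi+.045)
s=arm.state();im=arm.snapshot("wrist");p=wristp(s);cv2.imwrite("pics/w1.png",im[:,:,::-1])
for n in ["nest","nest_handle"]:
    print(n,[(np.round(d["centre"],4).tolist(),round(d["p"],2)) for d in arm.spot_point("wrist",n)][:2])
a,_=rect(im,p,.44,.6,-.37,-.2,.052,3000)
b,_=rect(im,p,.44,.6,-.37,-.2,.010,3000)
cv2.imwrite("pics/w1r.png",np.hstack([a,b])[::,::,::-1][:, :] if False else cv2.resize(np.hstack([a,b]),None,fx=.75,fy=.75)[:,:,::-1])
E
```

```text
time: 3.17
position: [0.508, -0.2387, 0.2053]
orientation: [[-0.999, -0.04, 0.001], [-0.04, 0.999, 0.0], [-0.001, -0.0, -1.0]]
force: [1.1, 0.6, 0.1]
width: 0.0853
grip_force: 0.0
t 3.1667 pos [ 0.508  -0.2387  0.2053] yaw -3.102 -> offset [ -7.4 -42.7   0.3] turn -0.005 F [1.1 0.6 0.1] q7 2.14
nest [([0.6589, -0.4301, 0.0023], 0.93)]
nest_handle [([0.5182, -0.2827, 0.0445], 0.73), ([0.6632, -0.4266, 0.0416], 0.64)]
```

View pics/w1r.png

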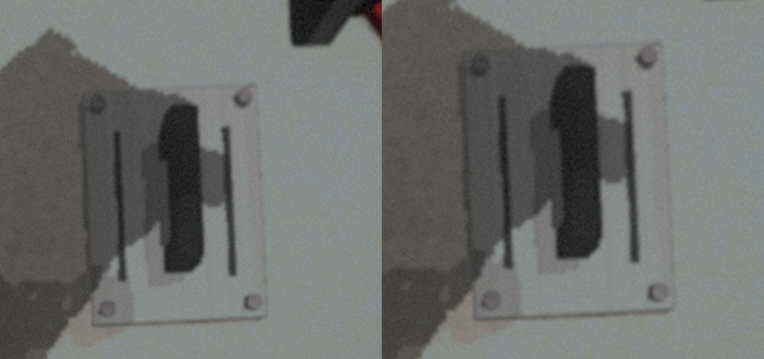

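The wrist picture, rectified at bar height on the left, shows the silver nest with its handle bar centred at (184,187). That gives (0.517, -0.282) and heading 0.047, which agrees with the networks and the sizes given. I'll descend and grip.

```bash
python3 -m creep '[{"fingers":0.3,"offset":[-4,-22,20],"turn":-0.005},{"fingers":0.3,"offset":[-7,-43.5,40],"turn":-0.005},{"fingers":0.3,"offset":[-7.4,-43.7,75],"turn":-0.005},{"fingers":0.3,"offset":[-7.4,-43.7,110],"turn":-0.005},{"fingers":0.3,"offset":[-7.4,-43.7,140],"turn":-0.005},{"fingers":0.3,"offset":[-7.4,-43.7,158],"turn":-0.005},{"fingers":0.3,"offset":[-7.4,-43.7,165],"turn":-0.005},{"fingers":0.3,"offset":[-7.4,-43.7,165],"turn":-0.005},{"fingers":1,"offset":[-7.4,-43.7,165],"turn":-0.005},{"fingers":1,"offset":[-7.4,-43.7,165],"turn":-0.005}]' 50
python3 -m creep '[{"fingers":1,"offset":[0,0,0],"turn":0},{"fingers":1,"offset":[0,0,0],"turn":0},{"fingers":1,"offset":[0,0,0],"turn":0},{"fingers":1,"offset":[0,0,0],"turn":0},{"fingers":1,"offset":[0,0,0],"turn":0},{"fingers":1,"offset":[0,0,0],"turn":0},{"fingers":1,"offset":[0,0,0],"turn":0},{"fingers":1,"offset":[0,0,0],"turn":0},{"fingers":1,"offset":[0,0,0],"turn":0},{"fingers":1,"offset":[0,0,0],"turn":0}]' 50
python3 - <<'E'
from h import *
# predock: dock frame (-20,-60) with dock (.596,.112) heading -.175
h=-.175;c,s_=np.cos(h),np.sin(h);R=np.array([[c,-s_],[s_,c]])
q=np.array([.596,.112])+R@[-.02,-.06];print(q)
s=arm.state();go(q[0],q[1],s["position"][2],np.pi+h);print(s["width"],s["grip_force"],s["torque"])
E
```

```text
time: 4.15
position: [0.5178, -0.2803, 0.042]
orientation: [[-0.999, -0.045, 0.002], [-0.045, 0.999, -0.001], [-0.002, -0.001, -1.0]]
force: [0.8, -0.2, -0.8]
width: 0.0365
grip_force: 0.0
time: 4.98
position: [0.5178, -0.2813, 0.0421]
orientation: [[-0.999, -0.044, 0.003], [-0.044, 0.999, -0.002], [-0.003, -0.002, -1.0]]
force: [-1.0, -0.6, 6.9]
width: 0.0129
grip_force: 49.6
[0.56585898 0.05639857]
t 4.9833 pos [ 0.5178 -0.2813  0.0421] yaw -3.098 -> offset [-62.8 335.2  -0.4] turn 0.219 F [-1.  -0.6  6.9] q7 2.31
0.012884510440050703 49.570072889328 [-0.2850827   0.13672692  0.01885456]
```

```bash
python3 -m creep '[{"fingers":1,"offset":[-1,6,0],"turn":0},{"fingers":1,"offset":[-4,20,0],"turn":0.02},{"fingers":1,"offset":[-8,40,0],"turn":0.04},{"fingers":1,"offset":[-12,62,0],"turn":0.07},{"fingers":1,"offset":[-16,86,0],"turn":0.1},{"fingers":1,"offset":[-20,110,0],"turn":0.13},{"fingers":1,"offset":[-25,134,0],"turn":0.16},{"fingers":1,"offset":[-29,156,0],"turn":0.18},{"fingers":1,"offset":[-32,172,0],"turn":0.2},{"fingers":1,"offset":[-34,180,0],"turn":0.22}]'
python3 -c "
from h import *
go(.5659,.0564,.0421,np.pi-.175); print(arm.state()['torque'],arm.state()['width'])"
```

```text
time: 5.82
position: [0.544, -0.0995, 0.0421]
orientation: [[-0.984, 0.176, 0.004], [0.176, 0.984, -0.003], [-0.004, -0.002, -1.0]]
force: [-2.3, -10.2, 7.7]
width: 0.0129
grip_force: 50.2
t 5.8167 pos [ 0.544  -0.0995  0.0421] yaw 2.965 -> offset [  5.8 157.4  -0.3] turn -0.002 F [ -2.3 -10.2   7.7] q7 1.83
[-1.98972884  0.54646845  0.0697553 ] 0.012914638522139444
```

```bash
python3 -m creep '[{"fingers":1,"offset":[0,6,0],"turn":0},{"fingers":1,"offset":[1,20,0],"turn":0},{"fingers":1,"offset":[2,40,0],"turn":0},{"fingers":1,"offset":[2,60,0],"turn":0},{"fingers":1,"offset":[3,80,0],"turn":0},{"fingers":1,"offset":[4,100,0],"turn":0},{"fingers":1,"offset":[5,120,0],"turn":0},{"fingers":1,"offset":[5,138,0],"turn":0},{"fingers":1,"offset":[6,150,0],"turn":0},{"fingers":1,"offset":[6,155,0],"turn":0}]'
python3 - <<'E'
from h import *
go(.5659,.0564,.0421,np.pi-.175)
s=arm.state();im=arm.snapshot("wrist");p=wristp(s);t=arm.snapshot("top");pt=arm.camera_params("top")
a,_=rect(im,p,.48,.74,-.04,.22,.012,1500)
b,_=rect(t,pt,.48,.74,-.04,.22,.012,1500)
cv2.imwrite("pics/w2r.png",np.hstack([a,b])[:,:,::-1])
E
```

```text
time: 6.65
position: [0.5653, 0.0535, 0.0421]
orientation: [[-0.985, 0.175, 0.003], [0.175, 0.985, -0.002], [-0.004, -0.002, -1.0]]
force: [-1.9, -11.4, 10.7]
width: 0.013
grip_force: 50.6
t 6.65 pos [0.5653 0.0535 0.0421] yaw 2.965 -> offset [-0.1  2.9  0. ] turn -0.001 F [ -1.9 -11.4  10.7] q7 1.57
```

View pics/w2r.png

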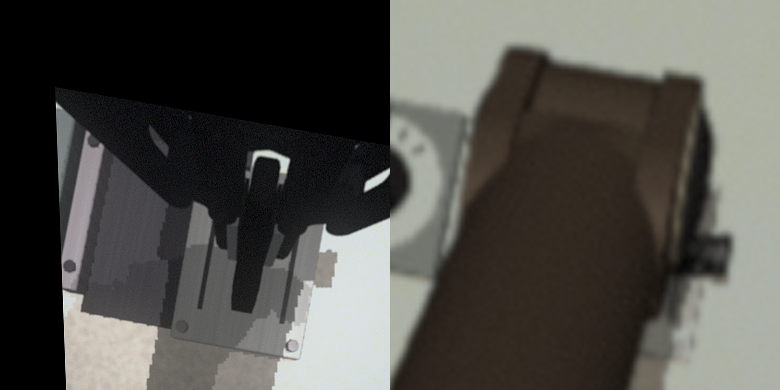

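The rectified wrist picture shows the side fence's inner face at about (90,240) and the nest's left edge from (168,342) to (193,200). They are parallel and about 62 mm apart, as planned. I'll go in towards the corner now.

```bash
python3 -m creep '[{"fingers":1,"offset":[0,6,0],"turn":0},{"fingers":1,"offset":[0,14,0],"turn":0},{"fingers":1,"offset":[0,23,0],"turn":0},{"fingers":1,"offset":[0,32,0],"turn":0},{"fingers":1,"offset":[0,41,0],"turn":0},{"fingers":1,"offset":[0,48,0],"turn":0},{"fingers":1,"offset":[0,50,0],"turn":0},{"fingers":1,"offset":[-3,50,0],"turn":0},{"fingers":1,"offset":[-6,50,0],"turn":0},{"fingers":1,"offset":[-9,50,0],"turn":0}]'
python3 -m creep '[{"fingers":1,"offset":[-1,0,0],"turn":0},{"fingers":1,"offset":[-2,0,0],"turn":0},{"fingers":1,"offset":[-3,0,0],"turn":0},{"fingers":1,"offset":[-4,0,0],"turn":0},{"fingers":1,"offset":[-5,0,0],"turn":0},{"fingers":1,"offset":[-6,0,0],"turn":0},{"fingers":1,"offset":[-7,0,0],"turn":0},{"fingers":1,"offset":[-7,0,0],"turn":0},{"fingers":1,"offset":[-7,0,0],"turn":0},{"fingers":1,"offset":[-7,0,0],"turn":0}]'
python3 -c "
from h import *
go(.596,.112,.0421,np.pi-.176); print(arm.state()['torque'])"
```

```text
time: 7.58
position: [0.5741, 0.1014, 0.042]
orientation: [[-0.984, 0.176, -0.015], [0.176, 0.984, 0.001], [0.015, -0.002, -1.0]]
force: [-40.8, -3.0, 50.8]
width: 0.0131
grip_force: 56.0
time: 8.42
position: [0.5815, 0.1019, 0.0419]
orientation: [[-0.985, 0.175, -0.013], [0.175, 0.985, 0.003], [0.014, 0.0, -1.0]]
force: [-29.6, -0.9, 36.3]
width: 0.0133
grip_force: 54.2
t 8.4167 pos [0.5815 0.1019 0.0419] yaw 2.966 -> offset [-12.5  12.5  -0.3] turn 0.001 F [-29.6  -0.9  36.3] q7 1.49
[-0.12187382  5.75940696 -0.05801872]
```

```bash
python3 -m creep '[{"fingers":1,"offset":[0,0,-0.5],"turn":0},{"fingers":1,"offset":[0,0,-1],"turn":0},{"fingers":1,"offset":[0,0,-1],"turn":0},{"fingers":1,"offset":[0,0,-1],"turn":0},{"fingers":1,"offset":[0,0,-1],"turn":0},{"fingers":1,"offset":[0,0,-1],"turn":0},{"fingers":1,"offset":[0,0,-1],"turn":0},{"fingers":1,"offset":[0,0,-1],"turn":0},{"fingers":1,"offset":[0,0,-1],"turn":0},{"fingers":1,"offset":[0,0,-1],"turn":0}]'
python3 - <<'E'
from h import *
go(.596,.112,.0421,np.pi-.175);print(arm.state()['torque'])
s=arm.state();im=arm.snapshot("wrist");p=wristp(s)
a,_=rect(im,p,.48,.68,.0,.22,.011,2700)
cv2.imwrite("pics/w3r.png",a[:,:,::-1])
E
```

```text
time: 9.25
position: [0.5866, 0.1018, 0.042]
orientation: [[-0.985, 0.175, -0.003], [0.175, 0.985, 0.001], [0.003, 0.001, -1.0]]
force: [-9.2, -0.8, 10.1]
width: 0.013
grip_force: 50.8
t 9.25 pos [0.5866 0.1018 0.042 ] yaw 2.966 -> offset [-7.5 11.7 -0.1] turn -0.0 F [-9.2 -0.8 10.1] q7 1.49
[0.09354412 1.82681915 0.00747968]
```

View pics/w3r.png

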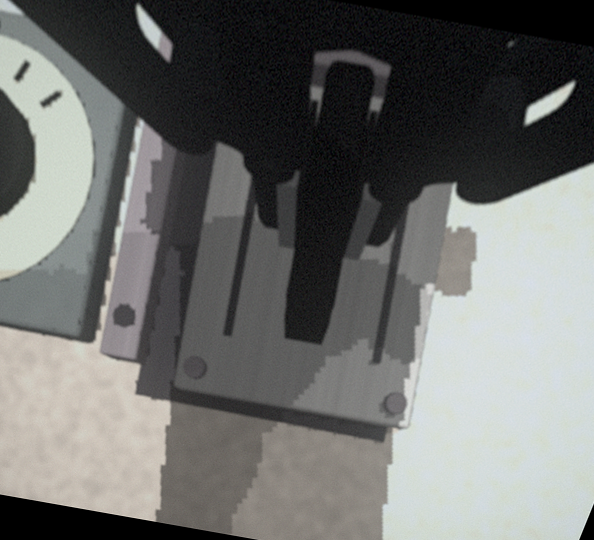

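The rectified wrist picture shows the nest square in the dock, its left edge near (178,380). It is about 12 mm from the side fence (edge near (142,350)) and still some mm short of the back fence. I'll press gently towards the back.

```bash
python3 -m creep '[{"fingers":1,"offset":[-1,0,-0.2],"turn":0},{"fingers":1,"offset":[-2,0,-0.4],"turn":0},{"fingers":1,"offset":[-3,0,-0.5],"turn":0},{"fingers":1,"offset":[-4,0,-0.5],"turn":0},{"fingers":1,"offset":[-5,0,-0.5],"turn":0},{"fingers":1,"offset":[-5,0,-0.5],"turn":0},{"fingers":1,"offset":[-5,0,-0.5],"turn":0},{"fingers":1,"offset":[-5,0,-0.5],"turn":0},{"fingers":1,"offset":[-5,0,-0.5],"turn":0},{"fingers":1,"offset":[-5,0,-0.5],"turn":0}]'
python3 -c "
from h import *
go(.596,.112,.0421,np.pi-.176); print(arm.state()['torque'])"
```

```text
time: 10.13
position: [0.5912, 0.1013, 0.042]
orientation: [[-0.985, 0.174, -0.004], [0.174, 0.985, 0.001], [0.004, 0.001, -1.0]]
force: [-8.7, 1.0, 5.7]
width: 0.0131
grip_force: 50.2
t 10.1333 pos [0.5912 0.1013 0.042 ] yaw 2.966 -> offset [-2.8 11.4 -0.1] turn 0.001 F [-8.7  1.   5.7] q7 1.49
[0.18996486 1.53515821 0.02852891]
```

Moved the full 5 mm with no contact yet. Continue in x, then in y.

```bash
python3 -m creep '[{"fingers":1,"offset":[-1,0,0],"turn":0},{"fingers":1,"offset":[-2,0,-0.1],"turn":0},{"fingers":1,"offset":[-3,0,-0.2],"turn":0},{"fingers":1,"offset":[-4,0,-0.2],"turn":0},{"fingers":1,"offset":[-4.5,0,-0.2],"turn":0},{"fingers":1,"offset":[-5,0,-0.2],"turn":0},{"fingers":1,"offset":[-5,0,-0.2],"turn":0},{"fingers":1,"offset":[-5,0,-0.2],"turn":0},{"fingers":1,"offset":[-5,0,-0.2],"turn":0},{"fingers":1,"offset":[-5,0,-0.2],"turn":0}]'
python3 -c "
from h import *
go(.596,.112,.0421,np.pi-.176); print(arm.state()['torque'])"
```

```text
time: 10.97
position: [0.5925, 0.1011, 0.042]
orientation: [[-0.985, 0.174, -0.011], [0.174, 0.985, 0.002], [0.012, 0.0, -1.0]]
force: [-20.7, 2.7, 16.4]
width: 0.0126
grip_force: 51.8
t 10.9667 pos [0.5925 0.1011 0.042 ] yaw 2.967 -> offset [-1.6 11.3 -0.1] turn 0.001 F [-20.7   2.7  16.4] q7 1.49
[ 0.49034785  4.0284587  -0.06318974]
```

Contact with the back fence, since it moved only 1.3 of the 5 mm. I'll ease x a little and go to the side fence.

```bash
python3 -m creep '[{"fingers":1,"offset":[1.5,1,-0.3],"turn":0},{"fingers":1,"offset":[2,2,-0.3],"turn":0},{"fingers":1,"offset":[2,4,-0.3],"turn":0},{"fingers":1,"offset":[2,6,-0.3],"turn":0},{"fingers":1,"offset":[2,8,-0.3],"turn":0},{"fingers":1,"offset":[2,9,-0.3],"turn":0},{"fingers":1,"offset":[2,10,-0.3],"turn":0},{"fingers":1,"offset":[2,11,-0.3],"turn":0},{"fingers":1,"offset":[2,12,-0.3],"turn":0},{"fingers":1,"offset":[2,12,-0.3],"turn":0}]'
python3 -c "
from h import *
go(.596,.112,.0421,np.pi-.176); print(arm.state()['torque'])"
```

```text
time: 11.8
position: [0.5932, 0.1034, 0.0423]
orientation: [[-0.983, 0.181, -0.011], [0.181, 0.983, -0.008], [0.009, -0.009, -1.0]]
force: [-19.5, -19.3, 18.8]
width: 0.0128
grip_force: 52.0
t 11.8 pos [0.5932 0.1034 0.0423] yaw 2.959 -> offset [-1.2  9.   0.1] turn -0.006 F [-19.5 -19.3  18.8] q7 1.47
[-4.11523022  3.92719805 -0.27319707]
```

```bash
python3 -m creep '[{"fingers":1,"offset":[1,0,-0.4],"turn":0},{"fingers":1,"offset":[2,0,-0.7],"turn":0},{"fingers":1,"offset":[2,0,-0.7],"turn":0},{"fingers":1,"offset":[2,0,-0.7],"turn":0},{"fingers":1,"offset":[2,0,-0.7],"turn":0},{"fingers":1,"offset":[2,0,-0.7],"turn":0},{"fingers":1,"offset":[2,0,-0.7],"turn":0},{"fingers":1,"offset":[2,0,-0.7],"turn":0},{"fingers":1,"offset":[2,0,-0.7],"turn":0},{"fingers":1,"offset":[2,0,-0.7],"turn":0}]'
python3 - <<'E'
from h import *
go(.596,.112,.0421,np.pi-.175);print(arm.state()['torque'])
s=arm.state();im=arm.snapshot("wrist");p=wristp(s)
a,_=rect(im,p,.50,.69,.02,.22,.011,2900)
cv2.imwrite("pics/w4r.png",a[:,:,::-1])
E
```

```text
time: 12.63
position: [0.5948, 0.1116, 0.0424]
orientation: [[-0.984, 0.175, -0.003], [0.175, 0.984, -0.001], [0.003, -0.001, -1.0]]
force: [-6.2, -3.7, -3.5]
width: 0.013
grip_force: 49.4
t 12.6333 pos [0.5948 0.1116 0.0424] yaw 2.965 -> offset [-1.1  0.6  0.3] turn -0.001 F [-6.2 -3.7 -3.5] q7 1.47
[-0.73950611  1.18320563 -0.38903143]
```

View pics/w4r.png

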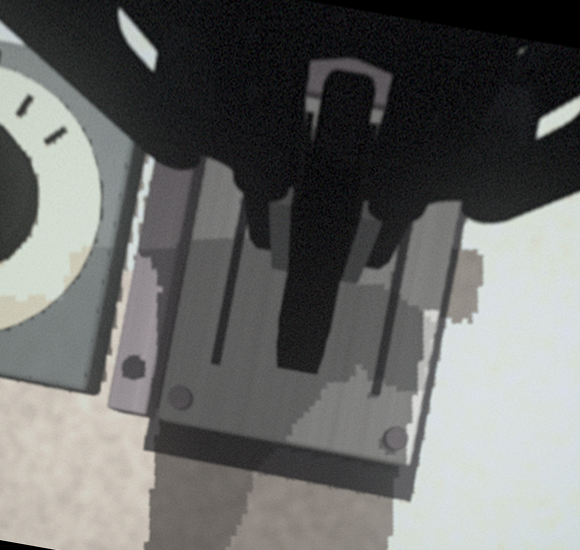

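The nest is square. A gap of about 3 mm remains at the side fence, between (150,415) and (160,418). I'll push on in y and then x, keeping the tool unloaded vertically.

```bash
python3 -m creep '[{"fingers":1,"offset":[0,1,0],"turn":0},{"fingers":1,"offset":[0,2,0],"turn":0},{"fingers":1,"offset":[0,3,0],"turn":0},{"fingers":1,"offset":[0,4,0],"turn":0},{"fingers":1,"offset":[0,5,0],"turn":0},{"fingers":1,"offset":[0,6,0],"turn":0},{"fingers":1,"offset":[0,7,0],"turn":0},{"fingers":1,"offset":[0,7,0],"turn":0},{"fingers":1,"offset":[0,7,0],"turn":0},{"fingers":1,"offset":[0,7,0],"turn":0}]'
python3 -c "
from h import *
go(.597,.117,.0421,np.pi-.176); print(arm.state()['torque'])"
python3 -m creep '[{"fingers":1,"offset":[-1,-2,0],"turn":0},{"fingers":1,"offset":[-2,-2,0],"turn":0},{"fingers":1,"offset":[-3,-2,0],"turn":0},{"fingers":1,"offset":[-4,-2,0],"turn":0},{"fingers":1,"offset":[-5,-2,0],"turn":0},{"fingers":1,"offset":[-6,-2,0],"turn":0},{"fingers":1,"offset":[-7,-2,0],"turn":0},{"fingers":1,"offset":[-7,-2,0],"turn":0},{"fingers":1,"offset":[-7,-2,0],"turn":0},{"fingers":1,"offset":[-7,-2,0],"turn":0}]'
python3 -c "
from h import *
go(.597,.117,.0421,np.pi-.176); print(arm.state()['torque'])"
```

```text
time: 13.52
position: [0.5954, 0.1145, 0.0424]
orientation: [[-0.984, 0.178, -0.005], [0.178, 0.984, -0.005], [0.004, -0.005, -1.0]]
force: [-7.9, -12.6, 1.9]
width: 0.013
grip_force: 50.1
t 13.5167 pos [0.5954 0.1145 0.0424] yaw 2.963 -> offset [-1.1  2.8  0.3] turn -0.003 F [ -7.9 -12.6   1.9] q7 1.46
[-2.56504673  1.81756164 -0.33070729]
time: 14.35
position: [0.5955, 0.1144, 0.0423]
orientation: [[-0.984, 0.176, -0.018], [0.176, 0.984, -0.001], [0.017, -0.004, -1.0]]
force: [-32.3, -5.4, 21.3]
width: 0.0133
grip_force: 53.1
t 14.35 pos [0.5955 0.1144 0.0423] yaw 2.965 -> offset [-1.   2.8  0.2] turn -0.001 F [-32.3  -5.4  21.3] q7 1.47
[-1.34257318  6.27699525 -0.45202345]
```

```bash
python3 -m creep '[{"fingers":1,"offset":[3,0,0],"turn":0},{"fingers":1,"offset":[5,0,-0.2],"turn":0},{"fingers":1,"offset":[5,2,-0.3],"turn":0},{"fingers":1,"offset":[5,4,-0.3],"turn":0},{"fingers":1,"offset":[5,6,-0.3],"turn":0},{"fingers":1,"offset":[5,6,-0.3],"turn":0},{"fingers":1,"offset":[5,6,-0.3],"turn":0},{"fingers":1,"offset":[5,3,-0.3],"turn":0},{"fingers":1,"offset":[5,0,-0.3],"turn":0},{"fingers":1,"offset":[5,0,-0.3],"turn":0}]'
python3 - <<'E'
from h import *
go(.597,.117,.0421,np.pi-.176);print(arm.state()['torque'])
s=arm.state();im=arm.snapshot("wrist");p=wristp(s)
C=p["T"][:3,3];print("cam",C)
# overlay: where sheet/fence edges would be if flush at current pose
print([(n,np.round(d["centre"],4).tolist(),round(d["p"],2)) for n in["dock","nest"] for d in arm.spot_point("wrist",n)])
o=s["position"][:2];h=-.176;R=np.array([[np.cos(h),-np.sin(h)],[np.sin(h),np.cos(h)]])
big=cv2.resize(im,None,fx=1.4,fy=1.4,interpolation=cv2.INTER_CUBIC)
def L(a,b,col):
    q=proj(p,[[*(o+R@a[:2]),a[2]],[*(o+R@b[:2]),b[2]]])*1.4
    cv2.line(big,tuple(np.int32(q[0])),tuple(np.int32(q[1])),col,1)
L([-.06,.045,.012],[.074,.045,.012],(255,0,0));L([-.06,.045,0],[-.06,-.045,0],(0,255,0));L([-.06,.045,.01],[-.06,-.045,.01],(255,255,0))
cv2.imwrite("pics/w5.png",big[:,:,::-1])
E
```

```text
time: 15.18
position: [0.5955, 0.1145, 0.0425]
orientation: [[-0.984, 0.177, -0.008], [0.177, 0.984, -0.002], [0.007, -0.003, -1.0]]
force: [-13.4, -5.8, 3.4]
width: 0.0131
grip_force: 50.6
t 15.1833 pos [0.5955 0.1145 0.0425] yaw 2.964 -> offset [-1.1  2.8  0.3] turn -0.002 F [-13.4  -5.8   3.4] q7 1.47
[-1.56057553  2.60599665 -0.41430385]
cam [0.52659013 0.12732198 0.1718245 ]
[('dock', [0.5951, 0.1146, 0.0035], 0.29), ('nest', [0.5926, 0.114, 0.0007], 0.64)]
```

View pics/w5.png

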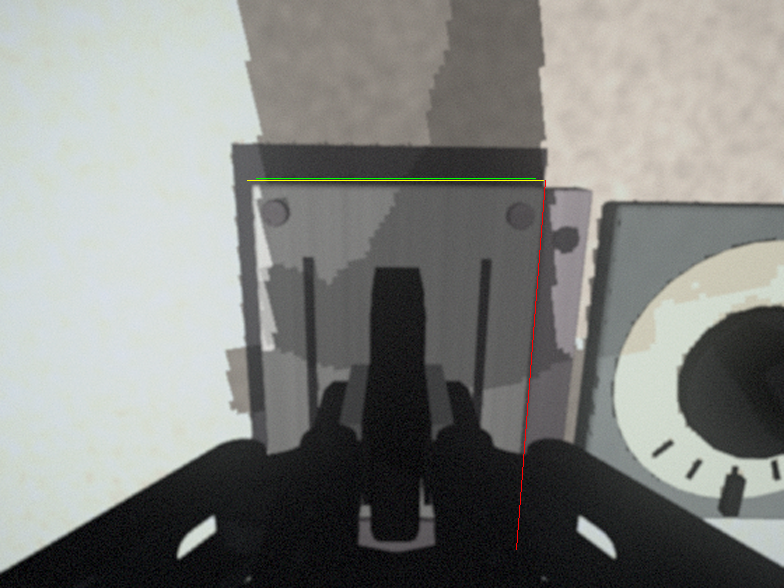

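The wrist picture shows the nest's edge on the side-fence line (545,181 to 520,540) with no gap. The fence end at (570,188) is level with the nest's -x edge, so it is flush within about 1.5 mm. The pushes in both axes were blocked. I'll ease off, release and lift clear.

```bash
python3 -m creep '[{"fingers":1,"offset":[1,-0.5,0],"turn":0},{"fingers":1,"offset":[1.5,-1,0],"turn":0},{"fingers":1,"offset":[1.5,-1,0],"turn":0},{"fingers":0.5,"offset":[1.5,-1,0],"turn":0},{"fingers":0.4,"offset":[1.5,-1,0],"turn":0},{"fingers":0.4,"offset":[1.5,-1,0],"turn":0},{"fingers":0.4,"offset":[1.5,-1,-10],"turn":0},{"fingers":0.4,"offset":[1.5,-1,-40],"turn":0},{"fingers":0.4,"offset":[1.5,-1,-75],"turn":0},{"fingers":0.4,"offset":[1.5,-1,-110],"turn":0}]'
python3 - <<'E'
from h import *
h=-.175;c,s_=np.cos(h),np.sin(h);R=np.array([[c,-s_],[s_,c]])
q=np.array([.5955,.1145])+R@[0,.118];print("dial axis",q)
im=arm.snapshot("wrist")
for n in ["dial_grip","dial_pointer","index_mark","nest"]:
    print(n,[(np.round(d["centre"],4).tolist(),round(d["p"],2)) for d in arm.spot_point("wrist",n)][:2])
go(q[0],q[1],.16,np.pi+.6)
E
```

```text
time: 16.17
position: [0.5976, 0.116, 0.1552]
orientation: [[-0.985, 0.175, 0.0], [0.175, 0.985, -0.0], [-0.0, -0.0, -1.0]]
force: [1.5, -0.0, 0.5]
width: 0.0508
grip_force: 0.0
dial axis [0.61604476 0.23069773]
dial_grip [([0.6188, 0.2289, 0.0368], 0.79), ([0.6439, 0.2448, 0.0381], 0.31)]
dial_pointer [([0.6447, 0.2453, 0.0366], 0.75)]
index_mark [([0.6608, 0.2197, 0.0217], 0.59)]
nest [([0.5927, 0.1127, 0.0023], 0.96)]
t 16.4167 pos [0.5976 0.1165 0.1539] yaw 2.966 -> offset [  1.8 115.7  -6. ] turn -0.775 F [-0.5 -0.7 -0.5] q7 1.4
```

```bash
python3 -m creep '[{"fingers":0.4,"offset":[0,12,-2],"turn":-0.07},{"fingers":0.4,"offset":[0,28,-4],"turn":-0.15},{"fingers":0.4,"offset":[0,46,-6],"turn":-0.25},{"fingers":0.4,"offset":[0,64,-6],"turn":-0.35},{"fingers":0.4,"offset":[0,82,-6],"turn":-0.45},{"fingers":0.4,"offset":[0,98,-6],"turn":-0.55},{"fingers":0.4,"offset":[0,109,-6],"turn":-0.65},{"fingers":0.4,"offset":[0,114,-6],"turn":-0.71},{"fingers":0.4,"offset":[0,115,-6],"turn":-0.71},{"fingers":0.4,"offset":[0,115,-6],"turn":-0.71}]'
python3 - <<'E'
from h import *
s=arm.state();im=arm.snapshot("wrist");p=wristp(s)
for n in ["dial_grip","dial_pointer","index_mark","nest","dock"]:
    print(n,[(np.round(d["centre"],4).tolist(),round(d["p"],2)) for d in arm.spot_point("wrist",n)][:2])
go(.617,.230,.04,np.pi+.54)
a,_=rect(im,p,.54,.69,.15,.30,.045,2600)
b,_=rect(im,p,.52,.67,.03,.18,.011,2600)
cv2.imwrite("pics/d1.png",np.hstack([a,b])[:,:,::-1])
E
```

```text
time: 17.25
position: [0.617, 0.2292, 0.1579]
orientation: [[-0.861, -0.508, -0.002], [-0.508, 0.861, -0.001], [0.002, 0.0, -1.0]]
force: [0.2, -0.7, -0.4]
width: 0.051
grip_force: 0.0
dial_grip []
dial_pointer [([0.6431, 0.2444, 0.0356], 0.69)]
index_mark [([0.6546, 0.2178, 0.0191], 0.78)]
nest [([0.5904, 0.1106, 0.0016], 0.74)]
dock []
t 17.55 pos [0.6177 0.2286 0.1592] yaw -2.609 -> offset [ -0.2   1.6 119.2] turn -0.007 F [-0.   0.9 -0.6] q7 1.85Traceback (most recent call last):
  File "<stdin>", line 8, in <module>
    return _nx.concatenate(arrs, 1, dtype=dtype, casting=casting)
           ~~~~~~~~~~~~~~~^^^^^^^^^^^^^^^^^^^^^^^^^^^^^^^^^^^^^^^
ValueError: all the input array dimensions except for the concatenation axis must match exactly, but along dimension 0, the array at index 0 has size 389 and the array at index 1 has size 390
```

Run:
```python
from h import *
s=arm.state();im=arm.snapshot("wrist");p=wristp(s)
a,_=rect(im,p,.54,.69,.15,.30,.045,2600)
b,_=rect(im,p,.52,.67,.03,.18,.011,2600)
cv2.imwrite("pics/d1.png",np.hstack([a[:380],b[:380]])[:,:,::-1])
```

```text
(no output)
```

View pics/d1.png

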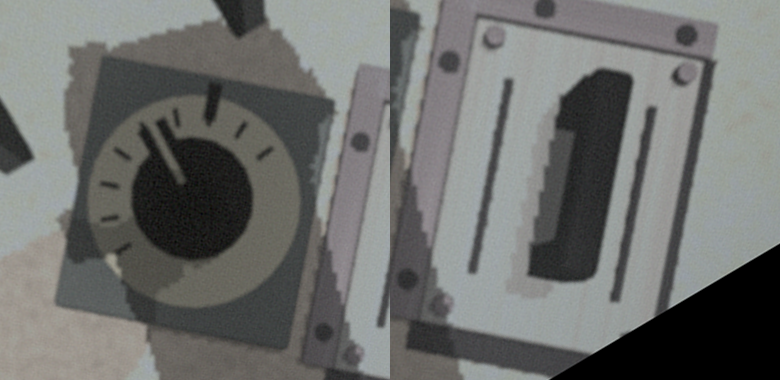

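Right panel: the nest's edges lie directly on the back fence (475,15 to 715,60) and on the side fence, so it is flush. Left panel: the white line runs from (183,185) to (155,122), and the index mark is at (214,100). I'll fit the pointer line for its angle.

Run:
```python
from h import *
s=arm.state();im=arm.snapshot("wrist");p=wristp(s)
k=6000;x1,y1=.66,.27
a,_=rect(im,p,.60,x1,.20,y1,.045,k)
g=cv2.cvtColor(a,cv2.COLOR_RGB2GRAY)
# region: within 24 mm of axis at bar top -> bright on black
ax=np.array([.6175,.2300]);v,u=np.mgrid[:g.shape[0],:g.shape[1]];X=x1-v/k;Y=y1-u/k
r=np.hypot(X-ax[0],Y-ax[1]);m=((g>70)&(r<.019)).astype(np.uint8)
n,l,st,ce=cv2.connectedComponentsWithStats(m)
for i in range(1,n):
    if st[i,4]>200:
        P=np.c_[X[l==i],Y[l==i]];c=P.mean(0);w,V=np.linalg.eigh(np.cov(P.T));d=V[:,1]*np.sign(V[0,1])
        print(st[i,4],c,np.arctan2(d[1],d[0]),np.sqrt(w))
b=cv2.resize(a,None,fx=1.5,fy=1.5);cv2.imwrite("pics/d2.png",b[:,:,::-1]);print(b.shape)
```

```text
1568 [0.62817219 0.23454858] 0.4994019218230387 [0.00082033 0.00443192]
(540, 630, 3)
```

View pics/d2.png

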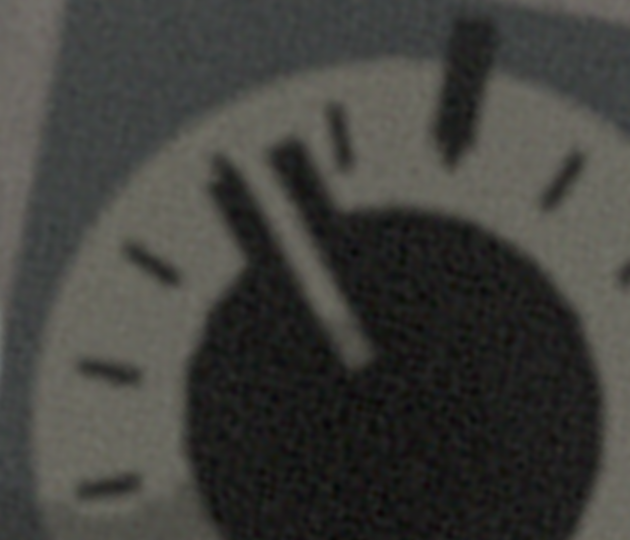

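The fitted pointer heading is 0.50, so the dial value is about 0.90 and the axis is near (0.6185, 0.2295). It needs about 0.68 rad clockwise. I'll descend over the grip.

```bash
python3 -m creep '[{"fingers":0.4,"offset":[-1,0.4,15],"turn":0.03},{"fingers":0.4,"offset":[-1,0.4,40],"turn":0.03},{"fingers":0.4,"offset":[-1,0.4,68],"turn":0.03},{"fingers":0.4,"offset":[-1,0.4,90],"turn":0.03},{"fingers":0.4,"offset":[-1,0.4,102],"turn":0.03},{"fingers":0.4,"offset":[-1,0.4,108],"turn":0.03},{"fingers":0.4,"offset":[-1,0.4,112],"turn":0.03},{"fingers":0.4,"offset":[-1,0.4,115],"turn":0.03},{"fingers":0.4,"offset":[-1,0.4,115],"turn":0.03},{"fingers":0.4,"offset":[-1,0.4,115],"turn":0.03}]'
python3 -c "
from h import *
go(.6185,.2295,.040,np.pi+.5)"
```

```text
time: 18.48
position: [0.619, 0.2302, 0.0454]
orientation: [[-0.876, -0.483, 0.002], [-0.483, 0.876, 0.001], [-0.002, -0.0, -1.0]]
force: [0.3, -0.4, 0.1]
width: 0.0512
grip_force: 0.0
t 18.4833 pos [0.619  0.2302 0.0454] yaw -2.637 -> offset [ 0.8 -0.4  5.4] turn 0.004 F [ 0.3 -0.4  0.1] q7 1.86
```

```bash
python3 -m creep '[{"fingers":0.4,"offset":[0.8,-0.4,3],"turn":0},{"fingers":0.4,"offset":[0.8,-0.4,5],"turn":0},{"fingers":1,"offset":[0.8,-0.4,5],"turn":0},{"fingers":1,"offset":[0.8,-0.4,5],"turn":0},{"fingers":1,"offset":[0.8,-0.4,5],"turn":0},{"fingers":1,"offset":[0.8,-0.4,5],"turn":0},{"fingers":1,"offset":[0.8,-0.4,5],"turn":0},{"fingers":1,"offset":[0.8,-0.4,5],"turn":0},{"fingers":1,"offset":[0.8,-0.4,5],"turn":0},{"fingers":1,"offset":[0.8,-0.4,5],"turn":0}]' 25
python3 -c "
from h import *
go(.6185,.2295,.040,np.pi-.175);print(arm.state()['torque'],arm.state()['width'])"
```

```text
time: 19.32
position: [0.6177, 0.2296, 0.0395]
orientation: [[-0.875, -0.483, -0.0], [-0.483, 0.875, 0.0], [-0.0, 0.0, -1.0]]
force: [-2.7, 1.2, 4.2]
width: 0.0132
grip_force: 28.2
t 19.3167 pos [0.6177 0.2296 0.0395] yaw -2.637 -> offset [-0.6 -0.5 -0.5] turn 0.679 F [-2.7  1.2  4.2] q7 1.86
[ 0.24455434  0.63340658 -0.02756828] 0.013218794574851329
```

Gripped (13 mm opening). Turn 0.68 clockwise.

```bash
python3 -m creep '[{"fingers":1,"offset":[0,0,0],"turn":0.06},{"fingers":1,"offset":[0,0,0],"turn":0.15},{"fingers":1,"offset":[0,0,0],"turn":0.24},{"fingers":1,"offset":[0,0,0],"turn":0.33},{"fingers":1,"offset":[0,0,0],"turn":0.42},{"fingers":1,"offset":[0,0,0],"turn":0.51},{"fingers":1,"offset":[0,0,0],"turn":0.6},{"fingers":1,"offset":[0,0,0],"turn":0.66},{"fingers":1,"offset":[0,0,0],"turn":0.68},{"fingers":1,"offset":[0,0,0],"turn":0.68}]'
python3 -c "
from h import *
go(.6185,.2295,.040,np.pi-.175);print(arm.state()['torque'],arm.state()['width'])"
python3 -m creep '[{"fingers":1,"offset":[0,0,0],"turn":0},{"fingers":1,"offset":[0,0,0],"turn":0},{"fingers":0.4,"offset":[0,0,0],"turn":0},{"fingers":0.4,"offset":[0,0,0],"turn":0},{"fingers":0.4,"offset":[0,0,0],"turn":0},{"fingers":0.4,"offset":[0,0,-5],"turn":0},{"fingers":0.4,"offset":[0,0,-20],"turn":0},{"fingers":0.4,"offset":[0,0,-50],"turn":0},{"fingers":0.4,"offset":[0,0,-85],"turn":0},{"fingers":0.4,"offset":[0,0,-120],"turn":0}]'
python3 - <<'E'
from h import *
go(.6185,.2295,.040,np.pi-.175)
s=arm.state();im=arm.snapshot("wrist");p=wristp(s)
print([(n,np.round(d["centre"],4).tolist(),round(d["p"],2)) for n in["nest","index_mark","dial_pointer"] for d in arm.spot_point("wrist",n)[:1]])
k=6000;x1,y1=.67,.27
a,_=rect(im,p,.60,x1,.20,y1,.045,k)
g=cv2.cvtColor(a,cv2.COLOR_RGB2GRAY);v,u=np.mgrid[:g.shape[0],:g.shape[1]];X=x1-v/k;Y=y1-u/k
m=((g>70)&(np.hypot(X-.618,Y-.2298)<.019)).astype(np.uint8);n,l,st,ce=cv2.connectedComponentsWithStats(m)
for i in range(1,n):
    if st[i,4]>200:
        P=np.c_[X[l==i],Y[l==i]];w,V=np.linalg.eigh(np.cov(P.T));d=V[:,1]*np.sign(V[0,1]);print(st[i,4],P.mean(0),np.arctan2(d[1],d[0]),np.sqrt(w))
a,_=rect(im,p,.52,.69,.03,.30,.03,2500);cv2.imwrite("pics/f1.png",a[:,:,::-1]);print(a.shape)
E
```

```text
time: 20.15
position: [0.6176, 0.2299, 0.0395]
orientation: [[-0.984, 0.175, -0.0], [0.175, 0.984, 0.0], [0.0, 0.0, -1.0]]
force: [-2.5, 1.7, 5.1]
width: 0.0133
grip_force: 28.3
t 20.15 pos [0.6176 0.2299 0.0395] yaw 2.965 -> offset [-1.  -0.2 -0.5] turn -0.001 F [-2.5  1.7  5.1] q7 1.31
[0.30055823 0.71195341 0.00780344] 0.013349767789194637
time: 20.98
position: [0.6177, 0.2287, 0.1615]
orientation: [[-0.984, 0.176, -0.0], [0.176, 0.984, -0.001], [0.0, -0.001, -1.0]]
force: [-0.0, 0.6, -0.2]
width: 0.0509
grip_force: 0.0
t 20.9833 pos [0.6177 0.2287 0.1615] yaw 2.965 -> offset [ -0.6   1.  121.5] turn -0.001 F [-0.   0.6 -0.2] q7 1.25
[('nest', [0.5925, 0.111, -0.001], 0.89), ('index_mark', [0.6605, 0.221, 0.0206], 0.56), ('dial_pointer', [0.6493, 0.2233, 0.0397], 0.75)]
2090 [0.62825925 0.22825861] -0.17467724044436195 [0.00096607 0.00498316]
(424, 675, 3)
```

View pics/f1.png

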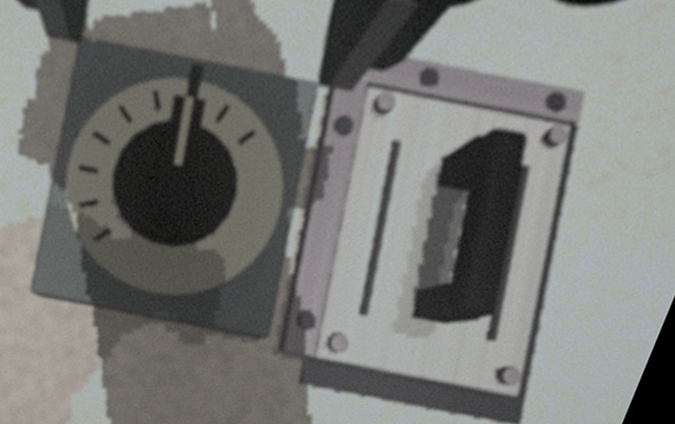

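The final picture shows the pointer line (178,160 to 190,97) aimed at the index mark (196,80), fitted heading -0.175, equal to the dock's +x. The nest is flush with the back fence (370,85 to 575,122) and the side fence, and the gripper is clear.

```bash
python3 -c "
from workcell import arm
print(arm.sign_off())"
```

```text
the job is handed in; nothing more can be done
None
```

The job is handed in: the final picture shows the nest flush against both fences and the dial pointer at the index mark, and the gripper has let go and is clear; no verdict came back.

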